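Drive the stuck core pins out of the extruder bar and put them in the soaking tub

TASK

The core pins of the clay extruder bar are stuck fast: push every one out of its bore with the drift punch, working from the far side (the tail side) so that each comes out head first, and keep your fingers off a pin while it is still in its bore. Turn the upside-down white tub mouth up on the bench and put all the pins in it. Lay the drift punch back in its wooden rest as you found it; leave the jar, the bowl and the brush where they are.

Things in the scene. Friction and masses are not known exactly. Their poses are not given: they have to be found in the camera images.
- bar: fixed dark steel bar, 50 mm (x) by 250 mm (y) by 58 mm high, two bolt heads near its ends 5 mm higher; origin at the centre of its underside; its -x face looks roughly at the robot. Four square bores run straight through along x. Each pin's square head is outside the -x face; its tail lies 4 mm deep inside the +x (far) face. Pushing one out takes 5 to 20 N towards -x for 50 mm
- bore1 (a point): middle of bore 1 of the bar, at bar x = 0, y = -90 mm, z = 40 mm, also if empty. The bore is 18 mm wide and 16.5 mm high (bar z = 32.5 to 49 mm), 50 mm long; a sprung shoe in the middle of its ceiling presses down on the pin (dried clay) and hangs to z = 46.7 mm in an empty bore
- bore2 (a point): middle of bore 2 of the bar, at bar x = 0, y = -30 mm, z = 40 mm, also if empty. The bore is 18 mm wide and 16.5 mm high (bar z = 32.5 to 49 mm), 50 mm long; a sprung shoe in the middle of its ceiling presses down on the pin (dried clay) and hangs to z = 46.7 mm in an empty bore
- bore3 (a point): middle of bore 3 of the bar, at bar x = 0, y = 30 mm, z = 40 mm, also if empty. The bore is 18 mm wide and 16.5 mm high (bar z = 32.5 to 49 mm), 50 mm long; a sprung shoe in the middle of its ceiling presses down on the pin (dried clay) and hangs to z = 46.7 mm in an empty bore
- bore4 (a point): middle of bore 4 of the bar, at bar x = 0, y = 90 mm, z = 40 mm, also if empty. The bore is 18 mm wide and 16.5 mm high (bar z = 32.5 to 49 mm), 50 mm long; a sprung shoe in the middle of its ceiling presses down on the pin (dried clay) and hangs to z = 46.7 mm in an empty bore
- pin1: loose steel pin, 60 mm long, 0.11 kg (or absent: bore 1 empty). Round shank 15 mm across, square head 24 x 24 x 14 mm. Origin on its axis, x axis from head to tail: head x = -39 to -25 mm, shank from there to x = +21 mm. Starts stuck in bore 1, origin at point bore1, axes as the bar's. Driven out, it drops 30 mm to the bench, at times with its tail leaning on the bar
- pin2: loose steel pin, 60 mm long, 0.11 kg (or absent: bore 2 empty). Round shank 15 mm across, square head 24 x 24 x 14 mm. Origin on its axis, x axis from head to tail: head x = -39 to -25 mm, shank from there to x = +21 mm. Starts stuck in bore 2, origin at point bore2, axes as the bar's. Driven out, it drops 30 mm to the bench, at times with its tail leaning on the bar
- pin3: loose steel pin, 60 mm long, 0.11 kg (or absent: bore 3 empty). Round shank 15 mm across, square head 24 x 24 x 14 mm. Origin on its axis, x axis from head to tail: head x = -39 to -25 mm, shank from there to x = +21 mm. Starts stuck in bore 3, origin at point bore3, axes as the bar's. Driven out, it drops 30 mm to the bench, at times with its tail leaning on the bar
- pin4: loose steel pin, 60 mm long, 0.11 kg (or absent: bore 4 empty). Round shank 15 mm across, square head 24 x 24 x 14 mm. Origin on its axis, x axis from head to tail: head x = -39 to -25 mm, shank from there to x = +21 mm. Starts stuck in bore 4, origin at point bore4, axes as the bar's. Driven out, it drops 30 mm to the bench, at times with its tail leaning on the bar
- drift: loose steel drift punch, 150 mm long, 0.2 kg: square handle 16 x 16 mm from x = -35 to +45 mm, round rod of 10 mm diameter from there to the flat tip at x = -105 mm. Origin on its axis in the handle, at the place to grip; its -x axis points to the tip. Starts in the rest, level, tip roughly towards the robot, axis 45 mm above the bench
- rest: fixed wooden rest for the drift: base 170 x 50 x 12 mm, x = -105 to +65 mm, with two notched posts 14 mm thick, 46 mm wide, at x = +34 mm (under the handle, notch floor 37 mm up, cheeks to 47) and x = -75 mm (under the rod, floor 40 mm, cheeks to 50); notches 26 mm wide; open between the posts. Origin on the bench below the drift's origin; axes as those of the drift in it
- rest_seat (a point): where the drift's origin lies when it is in its rest: 45 mm above the rest's origin
- tub: loose white plastic tub open at the top, 130 mm (x) by 66 mm (y) by 66 mm high outside, walls and floor 4 mm, 0.15 kg. Origin at the centre of the outside of its floor, z axis towards the mouth (rim at z = 66 mm). Starts mouth down on the bench, its long side roughly along world y; it can stand on either end on the way
- jar: bystander: lidded glass jar, 76 mm across, 100 mm tall, standing; origin at the centre of its underside
- bowl: bystander: terracotta bowl, 120 mm across, 50 mm high, mouth up; origin at the centre of its underside
- brush: bystander: brush lying on the bench beyond the bar
There are look-alikes about, which are no part of the job. There is more than one size of the tub; the one meant has the size given above.

How it is judged:
By the outcome, as a careful person would: the job done as asked, in the order asked, and still so for the second after the job is handed in, with the robot touching nothing.
Of pin1, pin2, pin3, pin4 only 3 to 4 are there at a start; the rules pass over those that are not, and their reading is None.
At some moment in a run one of tub may be knocked a few centimetres aside while the robot is not near it.
It also fails if it takes over 210 s, if anything falls off the work surface, if the arm or the gripper's body presses on something with over 40 N, if the wrist force passes 120 N, or if a joint passes its speed limit or range.

ROBOT

A 6-joint arm with a two-finger parallel gripper is mounted at the origin on the work surface. World frame = base frame: x ahead of the robot, y to its left, z up, the work surface at z = 0. Lengths are in m, angles in rad, forces in N, time in s.
With the tool pointing down it reaches from about 0.3 to 0.875 m from the base axis. Payload 6.4 kg.
Tool frame: the origin (TCP) lies midway between the tips of the shut fingers; the grasp point (between the pads) lies 19 mm behind it (manip.pinch_z is the x of the grasp point in the tool frame, in m); x points along the fingers, y is the direction in which the jaws open and shut, and the axes are right-handed (so a half turn about x gives the same grasp; the last joint's range is limited). The gripper opens to 88 mm and grips with 3 to 60 N. Pads are 18 mm wide; open, the fingers measure 123 mm over their backs; the gripper's body (75 mm by 187 mm) begins 45 mm behind the grasp point.
Start: joints at [1.13, 0.181, 1.607, -0, 1.354, -0.206], TCP at [0.134, 0.559, 0.204] pointing down, gripper open.
Joint ranges: [-2.99, 2.99], [-0.89, 2.07], [0.3, 2.58], [-1.14, 4.28], [0, 2.63], [-3.12, 3.12]. Speed limits (rad/s): [2.57, 2.57, 3.01, 3.14, 3.14, 3.14].

INTERFACE

Orientations are given as a unit quaternion [w, x, y, z].
In Python, from station import manip gives the robot as it stands. The module is installed in compiled form; this text tells all that it offers. Calls block until the motion is done:
- manip.move_pose(position, orientation): joint-space move of the TCP to a pose.
- manip.servo_line(position, rot=None, velocity=0.15, stop_force=None): straight line of the TCP; rot=None keeps the orientation; velocity is the mean speed in m/s. With stop_force (N) it stops when the force on the tool has changed by that much, and returns True; else False.
- manip.goto_joints(angles): joint-space move.
- manip.grip(opening): finger opening in m; the grip force is fixed at half the most; returns when the fingers have stopped.
- manip.pause(seconds).
- manip.inverse_kinematics(position, orientation): joint angles nearest the present ones, or None.
- manip.get_obs(): the state.
- manip.camera(name): name is "scene" or "top" or "wrist"; returns a dict with "frame" (420x560x3 uint8, blue, green, red), "mtx" (3x3 intrinsics, pixels), "k1" (the pictures are not rectified: a ray, as slopes to the right and down, at radius r is drawn at 1 + k1 r^2 times it, then the intrinsics apply), "world_from_camera" (4x4, takes a point from camera to world coordinates). Camera axes: x right, y down, z forward; pixel columns grow to the right and rows downward; lengths in m; the calibration is good to about 2 mm. A picture is of the moment at which its call begins. There is no depth.
A pose or a line that the arm cannot do raises manip.Unreachable and nothing moves.
- manip.finish_job(): hands the job in, once; it reports no verdict.
The state is a dict: "clock": time; "q": joint angles; "joint_velocities": joint speeds; "joint_efforts": joint torques, N m; "ee_pos": TCP position; "eef_rot": TCP orientation; "force": force on the tool from outside, world axes, zero at the start; "torque": the same for the moment, N m; "width": finger opening in m.
Only numpy, scipy, OpenCV 4.12 (cv2) and the standard library are available. Lean on these libraries where they do the work, as an engineer would, in place of code of your own. Each camera call takes 0.05 s, during which the arm holds its last target. There are 200 camera calls.

## Working session

There is one attempt and no reset: what is moved stays moved. The work goes in short steps, each a Python script; the robot and the scene stay as the last script left them, time stands still between calls to the robot, and variables do not carry over. Pictures are saved under pics/ and viewed, about 12 in all and at most 16, crops included, and the job is handed in when it is done.

```bash
mkdir -p pics; ls; cat > h.py <<'E'
import numpy as np, cv2
from station import manip
def snap(name,fn=None):
    c=manip.camera(name)
    if fn: cv2.imwrite('pics/'+fn,c['frame']); np.savez('pics/'+fn[:-4],mtx=c['mtx'],k1=c['k1'],T=c['world_from_camera'],frame=c['frame'])
    return c
E
python3 - <<'E'
from h import *
a=snap('scene','s0.png');b=snap('top','t0.png')
for c in(a,b): print(c['mtx'],c['k1'],np.round(c['world_from_camera'],3))
print(manip.get_obs(),manip.pinch_z)
E
```

```text
pics
[[389.88705583   0.         280.90513906]
 [  0.         389.88705583 205.49654363]
 [  0.           0.           1.        ]] -0.026941193721322778 [[-0.221  0.8   -0.558  1.284]
 [ 0.975  0.184 -0.123  0.227]
 [ 0.004 -0.571 -0.821  1.114]
 [ 0.     0.     0.     1.   ]]
[[542.34994421   0.         280.01537909]
 [  0.         542.34994421 206.85808022]
 [  0.           0.           1.        ]] -0.052701394447747386 [[ 0.025 -0.982  0.19   0.367]
 [-1.    -0.027 -0.007  0.087]
 [ 0.012 -0.189 -0.982  1.402]
 [ 0.     0.     0.     1.   ]]
{'clock': 0.1, 'q': array([ 1.12969409e+00,  1.81479965e-01,  1.60785849e+00,  1.07063548e-05,
        1.35380457e+00, -2.06285323e-01]), 'joint_velocities': array([-0.00224762, -0.0013764 , -0.00116065, -0.00100617, -0.00124024,
        0.00129054]), 'joint_efforts': array([ 2.24203782e-04, -4.34820163e+01, -3.42697871e+01,  7.03866547e-02,
        3.40361323e-02, -2.31371121e-05]), 'ee_pos': array([0.13352922, 0.5587521 , 0.20341677]), 'eef_rot': array([ 0.70206058,  0.082312  ,  0.70241628, -0.083349  ]), 'force': array([0.09455033, 0.05158948, 0.34392364]), 'torque': array([ 0.01682614, -0.01083218, -0.07758621]), 'width': 0.08802024495914217} -0.0187
```

View pics/s0.png

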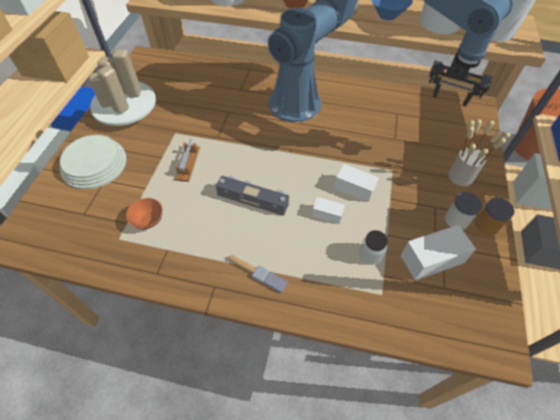

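View pics/t0.png

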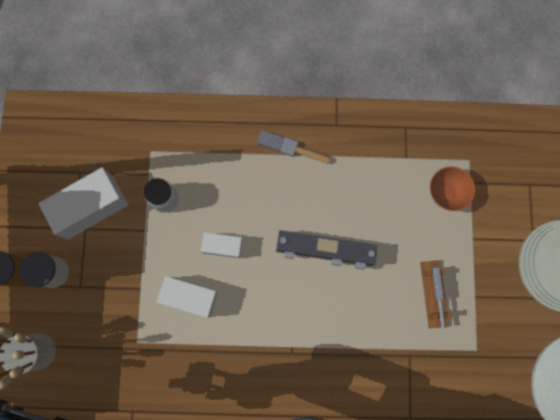

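The top view shows the bar at (327,248) with three heads at about (290,256), (336,262) and (360,266). The rest and drift are at (436,294), the bowl at (452,188), the jar at (160,193) and the brush at (295,147). The tub candidates are the white boxes at (221,245), (187,297) and (83,203). Next I measure them.

```bash
cat >> h.py <<'E'
def ray(c,uv):
    uv=np.atleast_2d(np.float64(uv)); K=c['mtx']; d=(uv-[K[0,2],K[1,2]])/[K[0,0],K[1,1]]
    s=d.copy()
    for _ in range(8): s=d/(1+c['k1']*(s**2).sum(1,keepdims=True))
    T=c['world_from_camera']
    return T[:3,3],np.c_[s,np.ones(len(s))]@T[:3,:3].T
def onz(c,uv,z):
    o,d=ray(c,uv); return o+d*((z-o[2])/d[:,2])[:,None]
def proj(c,P):
    T=c['world_from_camera'];p=(np.atleast_2d(P)-T[:3,3])@T[:3,:3]; s=p[:,:2]/p[:,2:]
    s=s*(1+c['k1']*(s**2).sum(1,keepdims=True)); return s*[c['mtx'][0,0],c['mtx'][1,1]]+[c['mtx'][0,2],c['mtx'][1,2]]
def tri(c1,u1,c2,u2):
    o1,d1=ray(c1,u1);o2,d2=ray(c2,u2);out=[]
    for a,b in zip(d1,d2):
        t=np.linalg.lstsq(np.c_[a,-b],o2-o1,rcond=None)[0]; out.append((o1+a*t[0]+o2+b*t[1])/2)
    return np.array(out)
def load(fn):
    z=np.load('pics/'+fn); return dict(mtx=z['mtx'],k1=float(z['k1']),world_from_camera=z['T'],frame=z['frame'])
E
python3 - <<'E'
from h import *
s=load('s0.npz');t=load('t0.npz')
hsv=cv2.cvtColor(t['frame'],cv2.COLOR_BGR2HSV)
m=((hsv[...,1]<40)&(hsv[...,2]>165)).astype(np.uint8)
for c in cv2.findContours(m,cv2.RETR_EXTERNAL,cv2.CHAIN_APPROX_NONE)[0]:
    if cv2.contourArea(c)<200: continue
    r=cv2.minAreaRect(c); b=cv2.boxPoints(r); w=onz(t,b,.066)
    print(np.round(r[0]),cv2.contourArea(c),np.round(w[:,:2],3).tolist(),[round(float(np.linalg.norm(w[i]-w[i-1])),4) for i in range(4)])
a=cv2.resize(t['frame'][210:335,140:480],None,fx=2.35,fy=2.35,interpolation=cv2.INTER_CUBIC)
b=cv2.resize(s['frame'][125:260,130:410],None,fx=2.85,fy=2.2,interpolation=cv2.INTER_CUBIC)
cv2.imwrite('pics/z0.png',np.vstack([a[:293,:798],b[:297,:798]]));print(a.shape,b.shape)
E
```

```text
[546. 379.] 1368.5 [[0.308, -0.551], [0.309, -0.615], [0.13, -0.605], [0.13, -0.543]] [0.1786, 0.0632, 0.1793, 0.0618]
[185. 297.] 1340.5 [[0.381, 0.373], [0.445, 0.357], [0.411, 0.233], [0.347, 0.25]] [0.1281, 0.0658, 0.1291, 0.0654]
[220. 244.] 625.0 [[0.51, 0.271], [0.557, 0.267], [0.546, 0.175], [0.5, 0.18]] [0.0924, 0.0471, 0.0929, 0.047]
[ 91. 193.] 641.5 [[0.656, 0.625], [0.712, 0.535], [0.638, 0.488], [0.584, 0.578]] [0.0863, 0.1056, 0.0868, 0.1044]
(294, 799, 3) (297, 798, 3)
```

View pics/z0.png

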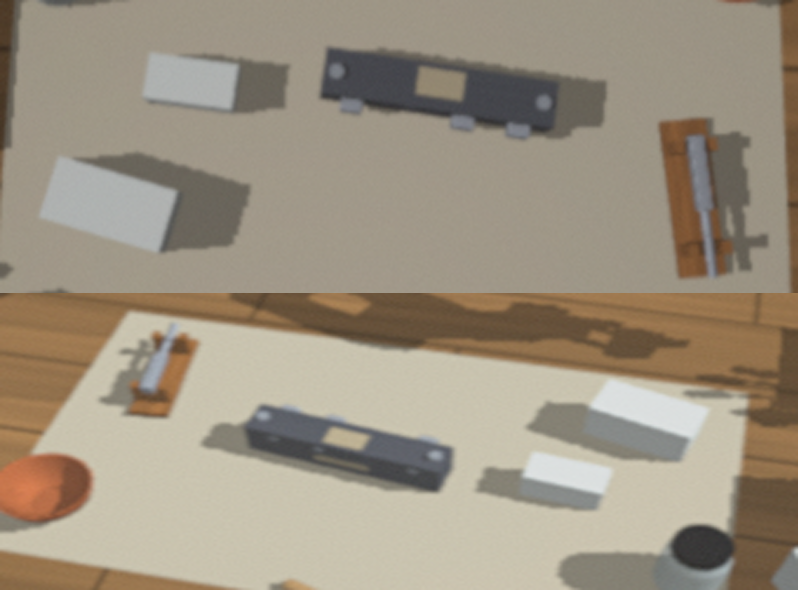

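The crops show three heads, in bores 4, 2 and 1, with bore 3 looking empty. Only the box at (185,297) measures 129 x 66 mm, so that is the tub. The box at (220,244) is 93 x 47 mm and the far box is larger. Next, wrist views of the bar and the rest.

```bash
cat >> h.py <<'E'
from scipy.spatial.transform import Rotation as Ro
def quat(yaw,tilt=0.,az=None):
    """jaw axis at yaw; tool tilted from down by tilt about jaw axis towards horizontal dir az (az=yaw+-90)"""
    y=np.array([np.cos(yaw),np.sin(yaw),0]); x=np.array([0,0,-1.])
    if az is not None: x=np.cos(tilt)*x+np.sin(tilt)*np.array([np.cos(az),np.sin(az),0])
    R=np.c_[x,y,np.cross(x,y)]; q=Ro.from_matrix(R).as_quat(); return np.r_[q[3],q[:3]]
def best(pos,yaw,tilt=0.,az=None):
    """pick the half turn with the least joint-6 angle"""
    o=[]
    for k in (0,np.pi):
        q=quat(yaw+k,tilt,az); j=manip.inverse_kinematics(pos,q)
        if j is not None: o.append((abs(j[5]),q.tolist(),j))
    if not o: raise RuntimeError('no ik %s'%(pos,))
    return np.array(min(o,key=lambda e:e[0])[1])
def st():
    o=manip.get_obs(); print('t%.1f pos %s f %s w %.4f'%(o['clock'],np.round(o['ee_pos'],4),np.round(o['force'],1),o['width'])); return o
E
python3 - <<'E'
from h import *
t=load('t0.npz')
print('rest',onz(t,[[437,280],[440,327],[327,248],[336,262]],.045).round(3))
r=onz(t,[[438,295]],.045)[0]
b=onz(t,[[327,255]],.045)[0]
p=[b[0]-.02,b[1],.33];manip.move_pose(p,best(p,0));c=snap('wrist','w1.png');print(np.round(c['world_from_camera'],3),c['mtx'][0,0])
p=[b[0]+.04,b[1],.33];manip.servo_line(p);snap('wrist','w2.png')
p=[r[0],r[1]+.03,.3];manip.move_pose(p,best(p,np.pi/2));snap('wrist','w3.png')
p=[r[0],r[1]-.03,.3];manip.servo_line(p);snap('wrist','w4.png');st()
a=[cv2.imread(f'pics/w{i}.png') for i in(1,2,3,4)]
cv2.imwrite('pics/w.png',cv2.resize(np.vstack([np.hstack(a[:2]),np.hstack(a[2:])]),(800,600),interpolation=cv2.INTER_AREA))
E
```

```text
rest [[ 0.453 -0.321  0.045]
 [ 0.338 -0.325  0.045]
 [ 0.527 -0.044  0.045]
 [ 0.492 -0.067  0.045]]
[[ 1.     0.001  0.     0.489]
 [ 0.001 -0.958 -0.288  0.03 ]
 [ 0.     0.288 -0.958  0.511]
 [ 0.     0.     0.     1.   ]] 325.5358606083823
t5.0 pos [ 0.4162 -0.3515  0.2998] f [ 0.6 -0.4  0. ] w 0.0882
```

View pics/w.png

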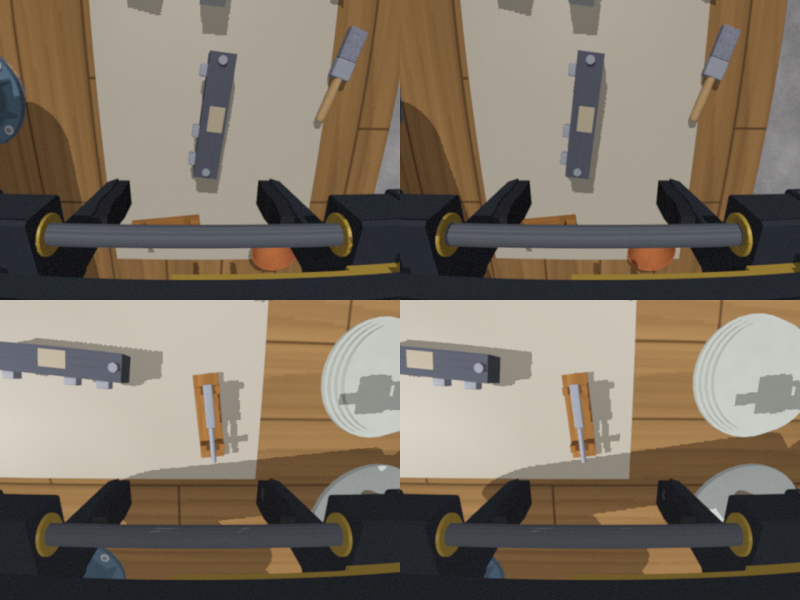

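The wrist views show the bar with three heads and no head at bore 3, plus the drift in its rest. I need closer pairs for the exact poses.

```bash
python3 - <<'E'
from h import *
# camera sits ~+75mm along -z_tool of TCP; aim so the object is near the optical axis (~40..60 mm beyond TCP)
p=[.41,-.31,.2];q=best(p,np.pi/2);manip.move_pose(p,q);c=snap('wrist','r1.png');print(np.round(c['world_from_camera'],3))
pr=proj(c,[[.42,-.32,.045],[.34,-.325,.045]]);print(pr.round())
manip.servo_line([.41,-.37,.2]);snap('wrist','r2.png')
p=[.50,-.05,.22];manip.move_pose(p,best(p,0));c=snap('wrist','b1.png');print(np.round(c['world_from_camera'],3),proj(c,[[.527,-.044,.06]]).round())
manip.servo_line([.57,-.05,.22]);snap('wrist','b2.png')
st()
a=[cv2.resize(cv2.imread(f'pics/{i}.png'),(400,300),interpolation=cv2.INTER_AREA) for i in('r1','r2','b1','b2')]
cv2.imwrite('pics/rb.png',np.vstack([np.hstack(a[:2]),np.hstack(a[2:])]))
E
```

```text
[[ 0.001 -0.958 -0.287  0.484]
 [-1.    -0.    -0.002 -0.311]
 [ 0.002  0.287 -0.958  0.382]
 [ 0.     0.     0.     1.   ]]
[[279. 177.]
 [283. 248.]]
[[ 1.    -0.002  0.     0.5  ]
 [-0.002 -0.957 -0.289  0.023]
 [ 0.001  0.289 -0.957  0.401]
 [ 0.     0.     0.     1.   ]] [[297. 178.]]
t8.1 pos [ 0.5692 -0.0503  0.2196] f [-0.2  0.1  0.6] w 0.0881
```

View pics/rb.png

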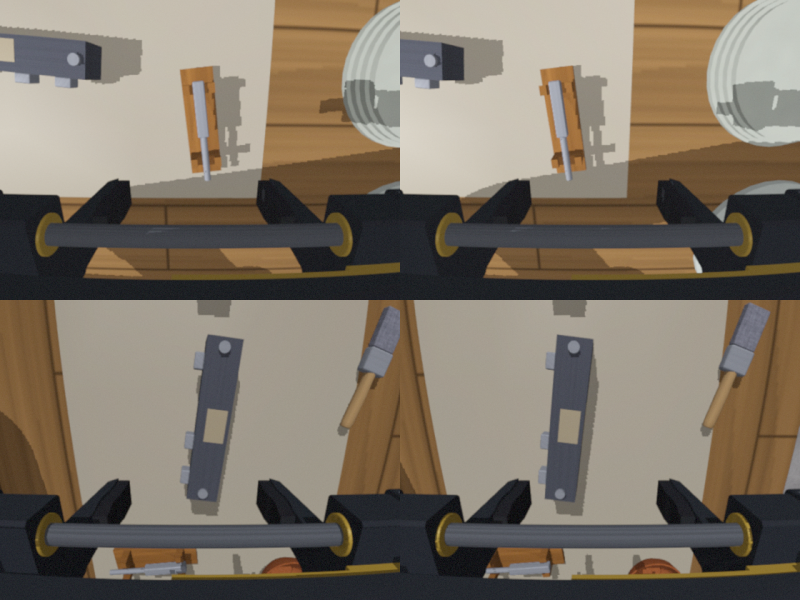

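```bash
python3 - <<'E'
from h import *
cs={}
for n,x0,x1 in(('r1',235,325),('r2',180,270)):
    c=load(n+'.npz');cs[n]=c;f=c['frame'].astype(int);roi=np.zeros(f.shape[:2],bool);roi[85:262,x0:x1]=1
    m=(roi&(f[...,0]>f[...,2]+5)&(f.max(2)>90)).astype(np.uint8)
    nn,l,stt,_=cv2.connectedComponentsWithStats(m);k=1+stt[1:,4].argmax();m=l==k;print(n,stt[k])
    print([(r,np.where(m[r])[0].min(),np.where(m[r])[0].max()) for r in range(stt[k][1],stt[k][1]+stt[k][3],4)])
    big=cv2.resize(c['frame'][85:262,x0:x1],None,fx=3.3,fy=3.3,interpolation=cv2.INTER_CUBIC);cv2.imwrite(f'pics/{n}z.png',big)
for n,x0,x1 in(('b1',255,345),('b2',190,285)):
    c=load(n+'.npz');f=c['frame'].astype(int);roi=np.zeros(f.shape[:2],bool);roi[40:290,x0:x1]=1
    mx=f.max(2);sat=mx-f.min(2)
    dark=(roi&(mx<105)&(f[...,0]>f[...,2]+4)).astype(np.uint8)
    lite=(roi&(mx>105)&(f[...,0]>f[...,2]+8)).astype(np.uint8)
    for nm,m in(('dark',dark),('lite',lite)):
        nn,l,s2,ce=cv2.connectedComponentsWithStats(m)
        print(n,nm,[(s2[i].tolist(),ce[i].round(1).tolist()) for i in range(1,nn) if s2[i,4]>40])
    big=cv2.resize(c['frame'][40:290,x0-30:x1+10],None,fx=2.3,fy=2.3,interpolation=cv2.INTER_CUBIC);cv2.imwrite(f'pics/{n}z.png',big)
ims=[cv2.imread(f'pics/{n}z.png') for n in('r1','r2','b1','b2')] if 0 else [cv2.imread(f'pics/{n}z.png') for n in('r1','b1')]
h=max(i.shape[0] for i in ims);cv2.imwrite('pics/zz.png',np.hstack([cv2.copyMakeBorder(i,0,h-i.shape[0],0,0,cv2.BORDER_CONSTANT) for i in ims]))
E
```

```text
r1 [ 270  114   25  139 1559]
[(114, np.int64(277), np.int64(283)), (118, np.int64(270), np.int64(284)), (122, np.int64(270), np.int64(284)), (126, np.int64(271), np.int64(285)), (130, np.int64(271), np.int64(285)), (134, np.int64(272), np.int64(285)), (138, np.int64(272), np.int64(286)), (142, np.int64(273), np.int64(286)), (146, np.int64(273), np.int64(287)), (150, np.int64(274), np.int64(287)), (154, np.int64(274), np.int64(287)), (158, np.int64(275), np.int64(288)), (162, np.int64(275), np.int64(288)), (166, np.int64(275), np.int64(288)), (170, np.int64(276), np.int64(289)), (174, np.int64(276), np.int64(289)), (178, np.int64(277), np.int64(290)), (182, np.int64(277), np.int64(290)), (186, np.int64(278), np.int64(290)), (190, np.int64(278), np.int64(290)), (194, np.int64(281), np.int64(288)), (198, np.int64(282), np.int64(288)), (202, np.int64(282), np.int64(288)), (206, np.int64(283), np.int64(289)), (210, np.int64(283), np.int64(289)), (214, np.int64(283), np.int64(290)), (218, np.int64(284), np.int64(290)), (222, np.int64(284), np.int64(291)), (226, np.int64(285), np.int64(291
[... 1397 characters left out ...]
237)), (237, np.int64(231), np.int64(238)), (241, np.int64(232), np.int64(238)), (245, np.int64(232), np.int64(239)), (249, np.int64(233), np.int64(240))]
b1 dark [([262, 49, 78, 233, 8876], [298.2, 160.5])]
b1 lite [([306, 56, 18, 19, 243], [314.3, 64.8]), ([272, 73, 15, 24, 280], [278.6, 84.3]), ([259, 184, 13, 25, 252], [265.0, 196.1]), ([255, 233, 11, 24, 228], [259.5, 244.1]), ([277, 264, 14, 14, 159], [283.5, 270.8])]
b2 dark [([203, 49, 67, 234, 8773], [234.0, 160.5])]
b2 lite [([235, 56, 17, 19, 250], [242.9, 65.0]), ([204, 73, 14, 24, 269], [210.7, 84.6]), ([197, 185, 12, 23, 238], [202.5, 196.3]), ([194, 233, 12, 24, 224], [199.6, 244.7]), ([217, 264, 14, 15, 166], [223.3, 271.2])]
```

View pics/zz.png

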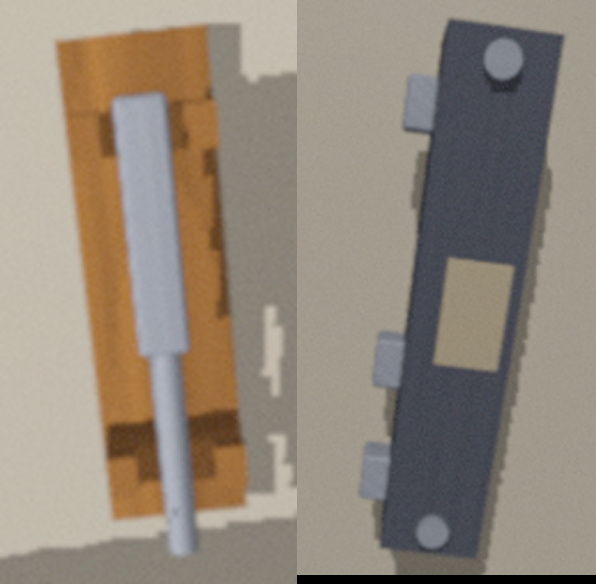

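The crops show the drift with its handle end at the top and its tip towards the robot. The bar's bolts are at (314,65) and (283,271), with heads at (279,84), (265,196) and (259,244). Bore 3 is clearly empty. Next I triangulate.

```bash
python3 - <<'E'
from h import *
r1,r2,b1,b2=[load(n+'.npz') for n in('r1','r2','b1','b2')]
print('bolts',tri(b1,[[314.3,64.8],[283.5,270.8]],b2,[[242.9,65.],[223.3,271.2]]).round(4).tolist())
H=tri(b1,[[278.6,84.3],[265,196.1],[259.5,244.1]],b2,[[210.7,84.6],[202.5,196.3],[199.6,244.7]]);print('heads',H.round(4).tolist())
A=[[277,117],[282.3,172],[284.5,192],[285.5,206],[289.,238],[290.3,252.5]]
# same physical points in r2: rows shift ~ -1
B=[[216.2,116],[224.4,171],[226.8,191],[229.5,205],[234.5,237],[236.8,252.]]
P=tri(r1,A,r2,B);print('drift',P.round(4).tolist())
bz=onz(b1,[[314.3,64.8],[283.5,270.8]],.063);bz2=onz(b2,[[242.9,65.],[223.3,271.2]],.063);print(bz.round(4).tolist(),bz2.round(4).tolist())
# bar top corners b1 from zoom: (447,20),(563,36),(383,547),(475,556)
z=np.array([[447,20],[563,36],[382,548],[476,557]],float);z[:,0]-=297;uv=z/2.3+[225,40]
W=onz(b1,uv,.058);print('corners',W.round(4).tolist(), np.linalg.norm(W[0]-W[1]),np.linalg.norm(W[0]-W[2]))
print('ctr',W.mean(0),bz.mean(0),bz2.mean(0))
print('handle z53',onz(r1,[[277,116],[284.5,192.5]],.053).round(4).tolist(),onz(r2,[[216.2,115],[226.8,191.5]],.053).round(4).tolist())
print('tip z45',onz(r1,[[290.3,252]],.047).round(4),onz(r2,[[236.8,252]],.047).round(4))
E
```

```text
bolts [[0.5419, 0.0682, 0.0629], [0.5139, -0.1513, 0.0636]]
heads [[0.5076, 0.0513, 0.0503], [0.4931, -0.0655, 0.0523], [0.4863, -0.1225, 0.0534]]
drift [[0.4813, -0.3171, 0.0474], [0.4259, -0.3229, 0.0462], [0.4056, -0.3253, 0.0511], [0.3889, -0.3268, 0.0455], [0.3526, -0.3311, 0.047], [0.3345, -0.3329, 0.0459]]
[[0.5418, 0.0683, 0.063], [0.5139, -0.1516, 0.063]] [[0.5419, 0.0682, 0.063], [0.5138, -0.1516, 0.063]]
corners [[0.5186, 0.0836, 0.058], [0.5681, 0.0776, 0.058], [0.4888, -0.1639, 0.058], [0.5372, -0.1692, 0.058]] 0.04982912264295808 0.2493007910735914
ctr [ 0.52817801 -0.04295725  0.058     ] [ 0.52787792 -0.04164931  0.063     ] [ 0.52782993 -0.04173304  0.063     ]
handle z53 [[0.482, -0.317, 0.053], [0.4052, -0.3252, 0.053]] [[0.4826, -0.318, 0.053], [0.4059, -0.3255, 0.053]]
tip z45 [[ 0.3354 -0.3328  0.047 ]] [[ 0.3351 -0.333   0.047 ]]
```

Bore 3 is empty, so the pins are 1, 2 and 4. The bar centre is (0.528, -0.042) with yaw about -0.124. The drift origin is (0.4385, -0.322) with yaw 0.107. I take the drift and drive pin 1 out.

```bash
cat >> h.py <<'E'
BC=np.array([.528,-.0423]);BY=-.1245;DO=np.array([.4385,-.322]);DY=.107;PZ=.0187
BX=np.array([np.cos(BY),np.sin(BY)]);BYv=np.array([-np.sin(BY),np.cos(BY)])
def bar(x,y,z): return np.r_[BC+BX*x+BYv*y,z]
def drive(y,k,tipx=-.034,dz=0.,dx=0.):
    q=quat(BY+np.pi/2+k); z=.0397-PZ+dz; off=.105+dx
    manip.move_pose(bar(.04+off,y,.13),q); manip.servo_line(bar(.04+off,y,z),velocity=.1)
    s=manip.servo_line(bar(.024+off,y,z),velocity=.06,stop_force=8); print('entry stop',s); 
    if s: st(); return False
    s=manip.servo_line(bar(tipx+off,y,z),velocity=.05,stop_force=45); print('push stop',s); st()
    manip.servo_line(bar(.04+off,y,z),velocity=.15); manip.servo_line(bar(.04+off,y,.13),velocity=.2); st(); return not s
E
python3 - <<'E'
from h import *
p=np.r_[DO,.15];q=best(p,DY+np.pi/2);k=0 if np.allclose(q,quat(DY+np.pi/2)) else np.pi;print('k',k)
for x,y in((.145,-.09),(.071,.09),(.145,.09)): print(manip.inverse_kinematics(bar(x,y,.021),quat(BY+np.pi/2+k)).round(2))
manip.move_pose(p,q);manip.servo_line(np.r_[DO,.045-PZ],velocity=.12);manip.grip(.0);st()
manip.servo_line(np.r_[DO,.15],velocity=.12);st()
print(drive(-.09,k))
p=bar(.2,-.03,.16);snap('top','t1.png');snap('scene','s1.png')
a=cv2.resize(cv2.imread('pics/t1.png')[210:310,250:450],(800,400),interpolation=cv2.INTER_CUBIC)
cv2.imwrite('pics/c1.png',a)
E
```

```text
k 3.141592653589793
[-0.4   0.6   1.44 -0.    1.1   1.3 ]
[-0.13  0.48  1.63 -0.    1.04  1.56]
[-0.13  0.61  1.42 -0.    1.11  1.56]
t11.8 pos [ 0.4385 -0.322   0.0263] f [ 0.4  1.  -0.1] w 0.0002
t13.0 pos [ 0.438  -0.3215  0.1491] f [ 0.6  0.5 -0.5] w 0.0005
entry stop False
push stop False
t17.1 pos [ 0.5876 -0.1405  0.0211] f [-0.6  0.6  0. ] w 0.0002
t18.4 pos [ 0.6597 -0.1493  0.129 ] f [ 0.2 -0.6 -0.2] w 0.0005
True
```

View pics/c1.png

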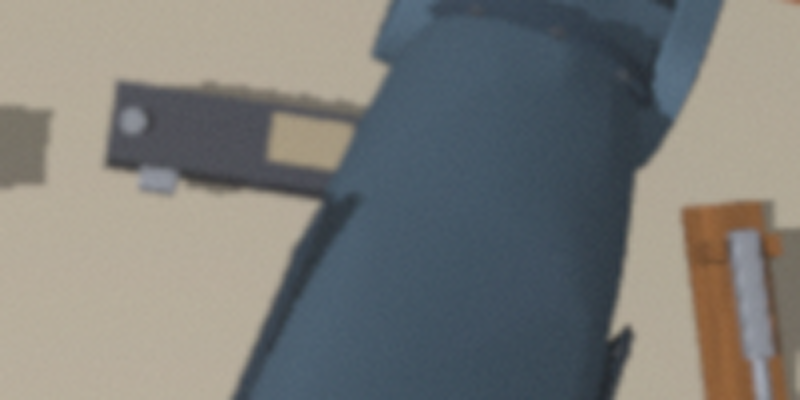

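The grip closed to 0.2 mm, so it missed the drift and pin 1 has not been pushed. The drift still appears to be in the rest. I look at the rest again from close.

```bash
python3 - <<'E'
from h import *
manip.grip(.088)
p=[.41,-.31,.2];manip.move_pose(p,quat(3*np.pi/2));c=snap('wrist','r3.png');st()
manip.servo_line([.41,-.37,.2]);snap('wrist','r4.png')
a=cv2.resize(c['frame'][85:262,190:370],None,fx=2.2,fy=2.2,interpolation=cv2.INTER_CUBIC)
b=cv2.resize(load('r1.npz')['frame'][85:262,190:370],None,fx=2.2,fy=2.2,interpolation=cv2.INTER_CUBIC)
cv2.imwrite('pics/c2.png',np.hstack([b,a]))
E
```

```text
t21.0 pos [ 0.4108 -0.3096  0.1998] f [ 0.6 -0.5  0.6] w 0.0882
```

View pics/c2.png

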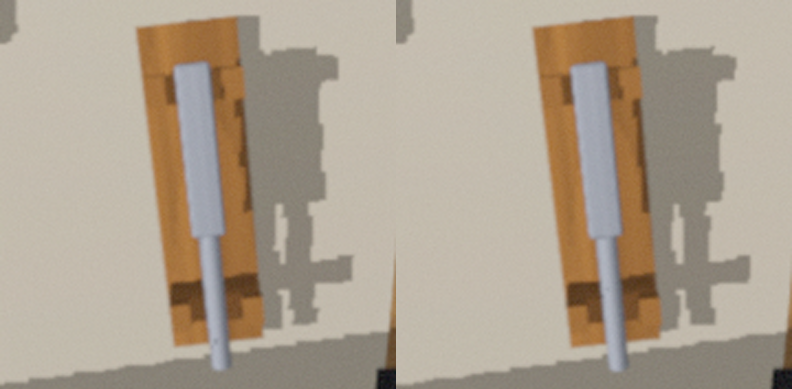

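Nothing moved: the drift is exactly where it was. I go down again and look before and after closing.

```bash
python3 - <<'E'
from h import *
q=quat(DY+3*np.pi/2)
c=load('r3.npz');print(proj(c,[np.r_[DO,.053]]).round(1))
manip.move_pose(np.r_[DO,.15],q);print(manip.servo_line(np.r_[DO,.045-PZ],velocity=.12));o=st();print(o['eef_rot'].round(3),q.round(3))
a=snap('wrist','g1.png');s=snap('scene','g1s.png')
manip.grip(.02);st();b=snap('wrist','g2.png')
s=cv2.resize(s['frame'][120:210,130:250],(400,300),interpolation=cv2.INTER_CUBIC)
t=cv2.resize(snap('top','g2t.png')['frame'][230:350,380:540],(400,300),interpolation=cv2.INTER_CUBIC)
f=lambda i:cv2.resize(i['frame'],(400,300),interpolation=cv2.INTER_AREA)
cv2.imwrite('pics/g.png',np.vstack([np.hstack([f(a),f(b)]),np.hstack([s,t])]))
E
```

```text
[[282.2 160.6]]
False
t23.2 pos [ 0.439  -0.3226  0.0271] f [-0.1 -0.9 -1. ] w 0.0883
[ 0.038  0.706  0.037 -0.706] [ 0.038  0.706  0.038 -0.706]
t24.4 pos [ 0.4385 -0.322   0.0263] f [0.6 0.  0. ] w 0.0200
```

View pics/g.png

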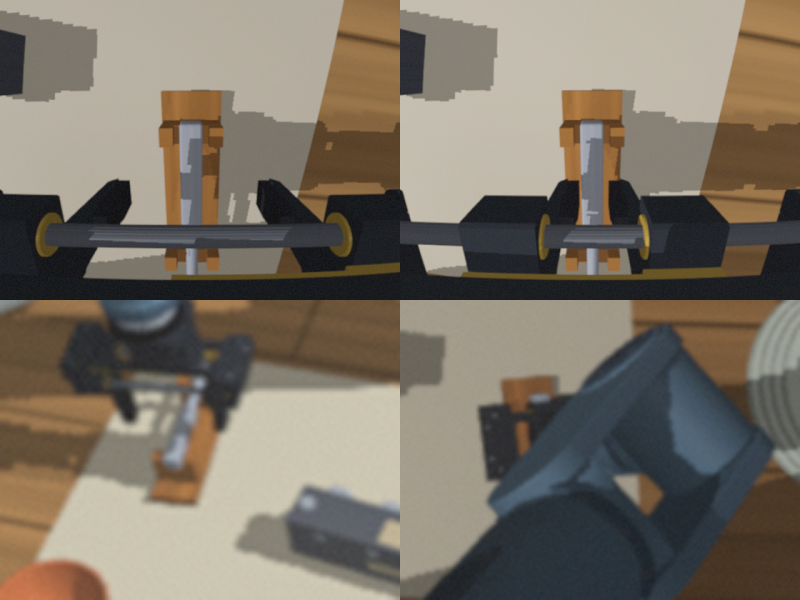

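The fingers straddle the handle correctly at 20 mm, with the handle between them in the upper-right picture. I close gently and check the width.

```bash
python3 - <<'E'
from h import *
manip.grip(.014);st();manip.pause(.3);st()
c=snap('wrist','g3.png')
manip.grip(.010);st()
d=snap('wrist','g4.png')
manip.servo_line(np.r_[DO,.075],velocity=.08);o=st();e=snap('wrist','g5.png');print(o['torque'])
cr=lambda i:cv2.resize(i['frame'][120:400,140:420],(400,400),interpolation=cv2.INTER_CUBIC)
cv2.imwrite('pics/g6.png',np.hstack([cr(d),cr(e)]))
E
```

```text
t24.8 pos [ 0.4385 -0.322   0.0263] f [ 0.5  0.5 -0.7] w 0.0142
t25.1 pos [ 0.4385 -0.322   0.0263] f [ 0.  -0.2 -0.3] w 0.0139
t25.4 pos [ 0.4385 -0.322   0.0263] f [-0.4 -0.3 -0.7] w 0.0098
t26.2 pos [ 0.4384 -0.3219  0.075 ] f [ 0.3 -0.3 -0.8] w 0.0099
[0.00365355 0.17165154 0.06810001]
```

View pics/g6.png

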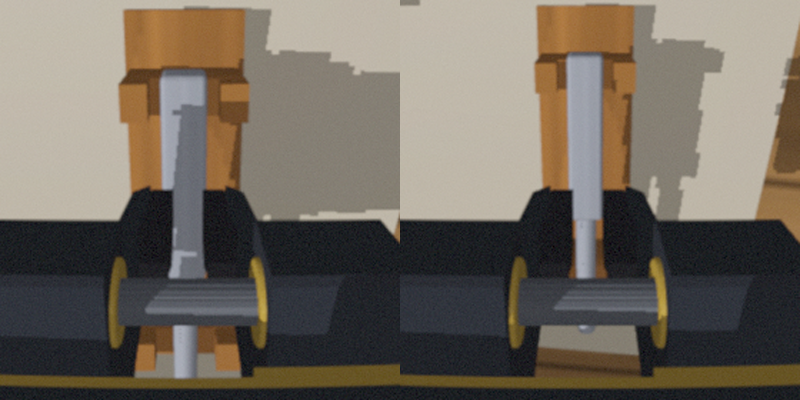

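The jaws closed to 10 mm without meeting the 16 mm handle. Before moving again I check the geometry by projecting known points into this close view.

```bash
python3 - <<'E'
from h import *
c=load('g4.npz');u=np.array([np.cos(DY),np.sin(DY)]);v=np.array([-u[1],u[0]])
print(np.round(c['world_from_camera'],3))
def P(x,y,z): return np.r_[DO+u*x+v*y,z]
n={'end+45':P(.045,0,.053),'sh':P(-.035,0,.053),'org':P(0,0,.053),'TCP':P(0,0,.0263),'pad+ top':P(0,.005,.06),'tipfront':P(.009,.005,.0263),'tip':P(-.105,0,.045)}
for k,p in n.items(): print(k,((proj(c,p)[0]-[140,120])*400/280).round(0))
print(manip.inverse_kinematics(P(0,0,.1),quat(DY+3*np.pi/2)))
E
```

```text
[[ 0.106 -0.952 -0.286  0.512]
 [-0.994 -0.102 -0.031 -0.315]
 [ 0.001  0.288 -0.958  0.207]
 [ 0.     0.     0.     1.   ]]
end+45 [185.  79.]
sh [185. 284.]
org [185. 202.]
TCP [185. 174.]
pad+ top [170. 210.]
tipfront [173. 154.]
tip [185. 403.]
[-8.51653022e-01  2.30980064e-01  1.77396983e+00 -4.44089210e-16
  1.13664276e+00  6.12143304e-01]
```

Projected against the claimed TCP, the fingertips look about 30 mm short, sitting above the handle. I measure this by touching bare mat with shut fingers under a low force stop.

```bash
python3 - <<'E'
from h import *
manip.grip(0.);q=quat(DY+3*np.pi/2)
manip.servo_line(np.r_[DO,.15]);p=[.40,-.2,.1];manip.move_pose(p,q)
manip.servo_line([.40,-.2,.03],velocity=.1)
s=manip.servo_line([.40,-.2,-.04],velocity=.02,stop_force=5);print(s);st()
a=snap('scene','p1.png');b=snap('wrist','p2.png')
manip.servo_line([.40,-.2,.1],velocity=.1)
x=cv2.resize(a['frame'][80:230,130:330],(400,300),interpolation=cv2.INTER_CUBIC)
cv2.imwrite('pics/p.png',np.hstack([x,cv2.resize(b['frame'],(400,300))]))
E
```

```text
True
t31.5 pos [ 0.4001 -0.2001 -0.0341] f [-1.4  0.6  5.5] w 0.0006
```

View pics/p.png

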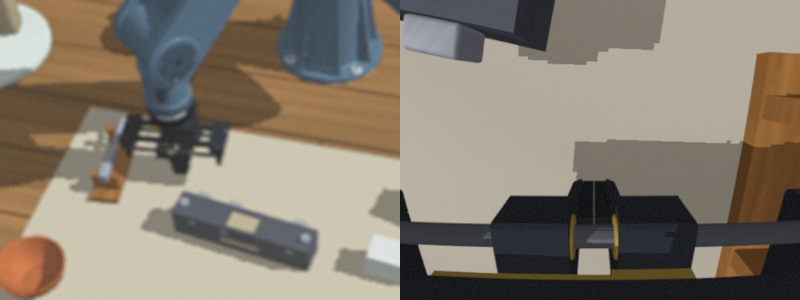

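Contact came at a reported z of -0.034, so the real fingertips sit about 34 mm short of the reported TCP, which agrees with the wrist view. I correct the tool offset for this and retry, with a width check.

```bash
sed -i 's/PZ=.0187/PZ=.052/' h.py; python3 - <<'E'
from h import *
k=np.pi;q=quat(DY+np.pi/2+k);manip.grip(.06)
manip.move_pose(np.r_[DO,.08],q);manip.servo_line(np.r_[DO,.045-PZ],velocity=.12);manip.grip(.0);o=st()
assert .012<o['width']<.02
manip.servo_line(np.r_[DO,.10],velocity=.12);o=st();print(o['torque'])
a=snap('wrist','d1.png');print(proj(a,[np.r_[DO+.045*np.array([np.cos(DY),np.sin(DY)]),.10+PZ+.008],np.r_[DO,.10+PZ+.008]]))
cv2.imwrite('pics/d1c.png',a['frame'])
assert o['width']>.012
print(drive(-.09,k))
manip.move_pose(bar(.12,.09,.13),quat(BY+np.pi/2+k))
snap('top','t2.png');snap('scene','s2.png')
x=cv2.resize(cv2.imread('pics/t2.png')[210:310,250:450],(560,280),interpolation=cv2.INTER_CUBIC)
cv2.imwrite('pics/d2.png',np.vstack([cv2.resize(a['frame'],(400,300)),cv2.resize(x,(400,200))]))
E
```

```text
t36.3 pos [ 0.4385 -0.3219 -0.007 ] f [-0.8  1.   2. ] w 0.0154
t37.3 pos [ 0.438  -0.3215  0.0991] f [-0.1  0.  -2. ] w 0.0156
[0.04061487 0.15525541 0.00640569]
[[270.14453765 191.25643415]
 [270.28211822 295.71370244]]
entry stop False
push stop False
t41.8 pos [ 0.5874 -0.1405 -0.0124] f [ 0.5 -0.1 -1.2] w 0.0158
t43.3 pos [ 0.6595 -0.1492  0.1285] f [-0.   0.6 -2.7] w 0.0154
True
```

View pics/d2.png

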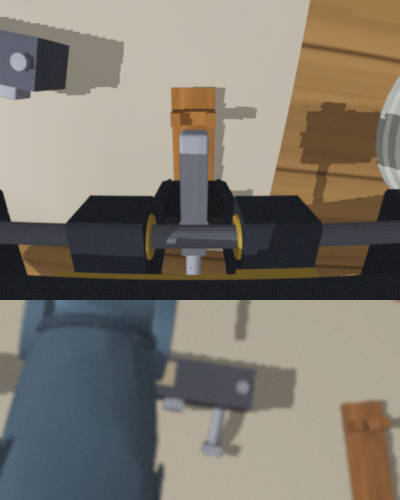

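Pin 1 is out, lying at crop (212,435), and the drift is held at 15.5 mm. Next come pins 2 and 4, then the drift goes back in the rest.

```bash
python3 - <<'E'
from h import *
k=np.pi
for y in(.09,-.03): print(drive(y,k))
q=quat(DY+np.pi/2+k)
manip.move_pose(np.r_[DO,.10],q)
a=snap('wrist','d3.png');snap('top','t3.png')
f=lambda n:cv2.resize(cv2.imread('pics/'+n)[120:400,140:420],(400,400))
x=cv2.resize(cv2.imread('pics/t3.png')[225:305,260:420],(400,200),interpolation=cv2.INTER_CUBIC)
cv2.imwrite('pics/d4.png',np.vstack([np.hstack([f('d1.png'),f('d3.png')]),np.hstack([x,x])]));st()
E
```

```text
entry stop False
push stop False
t47.7 pos [ 0.6097  0.0382 -0.0124] f [-0.4  0.4 -1.8] w 0.0157
t49.2 pos [0.6818 0.0292 0.1285] f [ 0.6 -0.4 -2. ] w 0.0152
True
entry stop False
push stop False
t53.0 pos [ 0.5948 -0.0809 -0.0124] f [ 0.3  0.3 -2.1] w 0.0155
t54.5 pos [ 0.6669 -0.0898  0.1285] f [-0.5  0.9 -2.7] w 0.0158
True
t55.9 pos [ 0.4394 -0.3214  0.1   ] f [-0.2 -0.  -1.9] w 0.0157
```

View pics/d4.png

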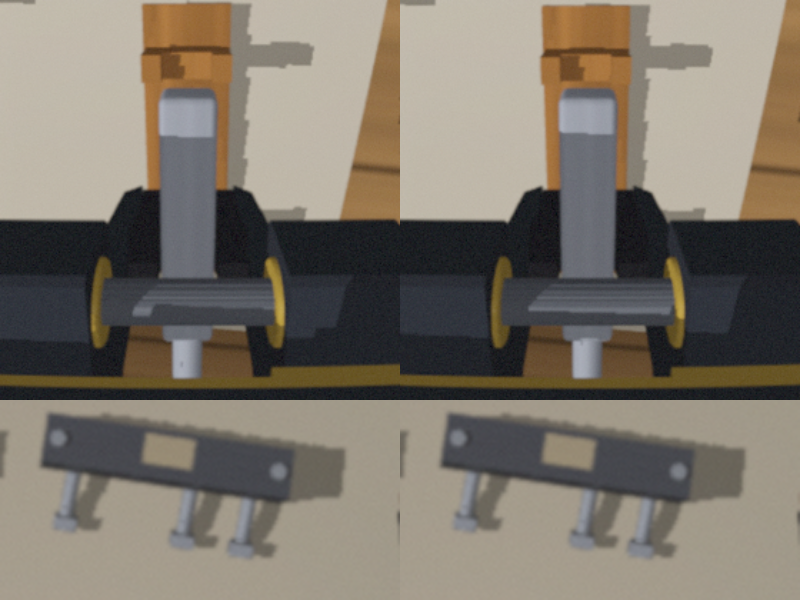

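All three pins are out (crop positions (67,495), (183,515), (245,525)), and the drift has not slipped in the grip. I lay it back, then measure the tub and check the flip's reachability.

```bash
cat >> h.py <<'E'
def tcp(g,az,tilt): # TCP command for a grasp point g
    return np.asarray(g,float)+PZ*np.r_[np.sin(tilt)*np.cos(az),np.sin(tilt)*np.sin(az),-np.cos(tilt)]
def pose(g,az,tilt,k=1): return tcp(g,az,tilt),quat(az+k*np.pi/2,tilt,az)
def tubrect(c,z=.066,near=None,lo=165):
    hsv=cv2.cvtColor(c['frame'],cv2.COLOR_BGR2HSV); m=((hsv[...,1]<45)&(hsv[...,2]>lo)).astype(np.uint8); out=[]
    for k in cv2.findContours(m,cv2.RETR_EXTERNAL,cv2.CHAIN_APPROX_NONE)[0]:
        if cv2.contourArea(k)<150: continue
        r=cv2.minAreaRect(k); w=onz(c,cv2.boxPoints(r),z); M=cv2.moments(k)
        out.append((w.mean(0)[:2],w,np.array([M['m10'],M['m01']])/M['m00']))
    return min(out,key=lambda e:np.linalg.norm(e[0]-near)) if near is not None else out
E
python3 - <<'E'
from h import *
q=quat(DY+3*np.pi/2)
manip.servo_line(np.r_[DO,.02],velocity=.12);s=manip.servo_line(np.r_[DO,.0455-PZ],velocity=.05,stop_force=6);print(s);st()
manip.grip(.05);manip.servo_line(np.r_[DO,.10],velocity=.15)
p=[.3,-.25,.2];manip.move_pose(p,q)
t=snap('top','t4.png');s=snap('scene','s4.png')
a=tubrect(t,.066,[.4,.3]);b=tubrect(s,.066,[.4,.3],200)
print(a[0],a[1].round(3).tolist(),b[0]);print('tri',tri(t,[a[2]],s,[b[2]]))
f=t['frame'].astype(int);m=((f[...,0]>f[...,2]+5)&(f.max(2)>90)).astype(np.uint8)
m0=load('t0.npz')['frame'].astype(int);d=np.abs(f-m0).max(2)[258:335,415:460];print('rest diff',d.mean(),np.percentile(d,99))
for A in(.5,.75,1.0):
  for k in(1,-1):
    u=np.array([np.cos(A),np.sin(A)])
    for r,h,tl in((.5,.15,0),(.5,.15,1.57),(.5,.09,1.57),(.40,.12,1.57),(.5,.15,-.436),(.5,.108,-.436),(.47,.04,1.134),(.40,.1,1.134)):
        j=manip.inverse_kinematics(*pose(np.r_[u*r,h],A,tl,k)); print(A,k,r,h,tl,None if j is None else np.round(j,2).tolist())
E
```

```text
True
t57.2 pos [ 0.4379 -0.3214 -0.007 ] f [-0.9  1.5  5.3] w 0.0155
[0.39594368 0.30364861] [[0.381, 0.375, 0.066], [0.447, 0.357, 0.066], [0.411, 0.232, 0.066], [0.345, 0.25, 0.066]] [0.62375805 0.55714969]
tri [[ 0.43339514  0.49613194 -0.25419003]]
rest diff 6.32005772005772 109.0
0.5 1 0.5 0.15 0 [0.26, 0.14, 1.89, -0.0, 1.11, -1.81]
0.5 1 0.5 0.15 1.57 [-0.11, 0.65, 2.51, 2.53, 1.59, 1.56]
0.5 1 0.5 0.09 1.57 [-0.11, 0.92, 2.41, 2.52, 1.72, 1.46]
0.5 1 0.4 0.12 1.57 None
0.5 1 0.5 0.15 -0.436 [0.31, 0.43, 1.58, -0.08, 1.56, -1.74]
0.5 1 0.5 0.108 -0.436 [0.31, 0.49, 1.59, -0.08, 1.49, -1.74]
0.5 1 0.47 0.04 1.134 [-0.12, 0.58, 2.54, 2.52, 1.11, 1.59]
0.5 1 0.4 0.1 1.134 None
0.5 -1 0.5 0.15 0 [0.26, 0.14, 1.89, -0.0, 1.11, 1.33]
0.5 -1 0.5 0.15 1.57 [-0.11, 0.65, 2.51, 2.53, 1.59, -1.58]
0.5 -1 0.5 0.09 1.57 [-0.11, 0.92, 2.41, 2.52, 1.72, -1.68]
0.5 -1 0.4 0.12 1.57 None
0.5 -1 0.5 0.15 -0.436 [0.31, 0.43, 1.58, -0.08, 1.56, 1.4]
0.5 -1 0.5 0.108 -0.436 [0.31, 0.49, 1.59, -0.08, 1.49, 1.4]
0.5 -1 0.47 0.04 1.134 [-0.12, 0.58, 2.54, 2.52, 1.11, -1.55]
0.5 -1 0.4 0.1 1.134 None

[... 931 characters left out ...]
.56]
1.0 1 0.5 0.09 1.57 [0.39, 0.92, 2.41, 2.52, 1.72, 1.46]
1.0 1 0.4 0.12 1.57 None
1.0 1 0.5 0.15 -0.436 [0.81, 0.43, 1.58, -0.08, 1.56, -1.74]
1.0 1 0.5 0.108 -0.436 [0.81, 0.49, 1.59, -0.08, 1.49, -1.74]
1.0 1 0.47 0.04 1.134 [0.38, 0.58, 2.54, 2.52, 1.11, 1.59]
1.0 1 0.4 0.1 1.134 None
1.0 -1 0.5 0.15 0 [0.76, 0.14, 1.89, -0.0, 1.11, 1.33]
1.0 -1 0.5 0.15 1.57 [0.39, 0.65, 2.51, 2.53, 1.59, -1.58]
1.0 -1 0.5 0.09 1.57 [0.39, 0.92, 2.41, 2.52, 1.72, -1.68]
1.0 -1 0.4 0.12 1.57 None
1.0 -1 0.5 0.15 -0.436 [0.81, 0.43, 1.58, -0.08, 1.56, 1.4]
1.0 -1 0.5 0.108 -0.436 [0.81, 0.49, 1.59, -0.08, 1.49, 1.4]
1.0 -1 0.47 0.04 1.134 [0.38, 0.58, 2.54, 2.52, 1.11, -1.55]
1.0 -1 0.4 0.1 1.134 None
```

Outward tilting near r = 0.5 would flip the wrist configuration. I search the tilt directions for a smooth joint path over the tub.

```bash
cat > srch.py <<'E'
from h import *
manip.grip(.088)
p=[.40,.30,.2];manip.move_pose(p,best(p,-.27))
t=snap('top');
res=[]
for x,y in((.40,.30),(.32,.38),(.45,.35),(.5,.1)):
  for A in np.arange(0,2*np.pi,np.pi/12):
    for k in(1,-1):
      for t0 in(0,-.2,-.436):
        J=[]
        for d in np.arange(0,91,15):
            h=.15 if 0<d<90 else (.108 if d==0 else (.09 if t0>-.3 else .045))
            j=manip.inverse_kinematics(*pose([x,y,h],A,t0+np.radians(d),k))
            if j is None: break
            J.append(j)
        if len(J)==7: res.append((np.abs(np.diff(J,axis=0)).max(),x,y,round(A,2),k,t0,np.round(J[0],2).tolist(),np.round(J[-1],2).tolist()))
res.sort(key=lambda r:r[0])
for r in res[:24]: print(r)
E
python3 srch.py
```

```text
Traceback (most recent call last):
  File "srch.py", line 13, in <module>
    j=manip.inverse_kinematics(*pose([x,y,h],A,t0+np.radians(d),k))
ValueError: time passes only in moves, steps and waits
```

```bash
python3 - <<'E'
s=open('srch.py').read()
s=s.replace("p=[.40,.30,.2]","n=[0]\ndef ik(*a):\n    try: return manip.inverse_kinematics(*a)\n    except ValueError: n[0]+=1;manip.pause(.02);return manip.inverse_kinematics(*a)\np=[.40,.30,.2]",1).replace("j=manip.inverse_kinematics(","j=ik(").replace("np.pi/12)","np.pi/8)").replace("(.32,.38),(.45,.35),(.5,.1)","(.34,.36)").replace("k in(1,-1)","k in(1,)")+"print(n);st()\n"
open('srch.py','w').write(s)
E
python3 srch.py
```

```text
(np.float64(0.25069664393088154), 0.4, 0.3, np.float64(4.71), 1, 0, [0.41, 0.21, 1.91, -0.0, 1.02, 0.41], [0.81, 1.11, 1.22, -0.94, 2.12, 0.95])
(np.float64(0.26308335741026845), 0.34, 0.36, np.float64(2.75), 1, 0, [0.57, 0.2, 1.92, -0.0, 1.02, 2.54], [0.21, 1.04, 1.39, 0.73, 2.14, 2.02])
(np.float64(0.2654813955418165), 0.34, 0.36, np.float64(5.11), 1, 0, [0.57, 0.2, 1.92, -0.0, 1.02, 0.18], [1.05, 1.05, 1.36, -1.05, 1.99, 0.95])
(np.float64(0.27015818028018757), 0.34, 0.36, np.float64(4.71), 1, 0, [0.57, 0.2, 1.92, -0.0, 1.02, 0.57], [0.93, 1.14, 1.15, -0.84, 2.22, 0.98])
(np.float64(0.2756559921693529), 0.4, 0.3, np.float64(2.36), 1, 0, [0.41, 0.21, 1.91, -0.0, 1.02, 2.76], [-0.04, 0.99, 1.52, 0.85, 2.02, 2.04])
(np.float64(0.2777233361961837), 0.4, 0.3, np.float64(2.75), 1, -0.2, [0.5, 0.16, 1.98, -0.2, 0.88, 2.58], [0.11, 0.97, 1.34, 0.57, 2.09, 1.99])
(np.float64(0.28654651968194145), 0.34, 0.36, np.float64(2.75), 1, -0.2, [0.68, 0.17, 1.97, -0.22, 0.92, 2.77], [0.21, 0.92, 1.45, 0.66, 2.0, 2.02])
(np.float64(0.2923538236719332), 0.34, 0.36, np.float64(2.36), 1, 0, [0.57, 0.2, 
[... 1767 characters left out ...]
02, 0.97], [0.8, 1.21, 1.01, -0.59, 2.4, 1.11])
(np.float64(0.3443740503766044), 0.4, 0.3, np.float64(5.11), 1, -0.436, [0.15, 0.23, 1.96, 0.47, 1.12, -0.49], [0.88, 0.84, 1.56, -0.93, 1.55, 0.93])
(np.float64(0.34522148410413855), 0.4, 0.3, np.float64(3.14), 1, 0, [0.41, 0.21, 1.91, -0.0, 1.02, 1.98], [0.25, 1.17, 1.09, 0.38, 2.42, 1.86])
(np.float64(0.3526300865181691), 0.34, 0.36, np.float64(5.11), 1, -0.436, [0.3, 0.17, 2.02, 0.51, 1.05, -0.37], [1.01, 0.88, 1.48, -0.83, 1.65, 0.96])
(np.float64(0.3546288188580853), 0.4, 0.3, np.float64(3.93), 1, 0, [0.41, 0.21, 1.91, -0.0, 1.02, 1.19], [0.55, 1.23, 0.95, -0.4, 2.48, 1.25])
[0]
t62.9 pos [0.4    0.2999 0.2   ] f [-0.2 -0.7 -0.9] w 0.0882
```

A smooth solution exists: at (0.40, 0.30), tilting towards -y along the tub's own long axis. First quarter turn, standing it on end.

```bash
cat >> h.py <<'E'
def go(g,az,tilt,v=.15,sf=None):
    p,q=pose(g,az,tilt); return manip.servo_line(p,rot=q,velocity=v,stop_force=sf)
def arc(g0,a0,t0,g1,a1,t1,n=5,v=.15):
    for s in np.linspace(0,1,n+1)[1:]:
        go(np.asarray(g0)*(1-s)+np.asarray(g1)*s,a0+(a1-a0)*s,t0+(t1-t0)*s,v)
E
python3 - <<'E'
from h import *
a0=4.432;u=np.array([np.cos(a0),np.sin(a0)]);g=np.array([.396,.3037])+.02*u
p,q=pose(np.r_[g,.13],a0,0);print(manip.inverse_kinematics(p,q).round(2));manip.move_pose(p,q)
c=snap('wrist','tb1.png')
go(np.r_[g,.036],a0,0,.12,6);st();manip.grip(.0);o=st()
assert o['width']>.06
go(np.r_[g,.15],a0,0,.12);st()
G=[.40,.31,.15];arc(np.r_[g,.15],a0,0,G,4.712,np.pi/2);o=st();print(o['q'].round(2))
s=snap('scene','tb2.png');snap('top','tb3.png')
print(go([.40,.31,.084],4.712,np.pi/2,.05,4));o=st()
cv2.imwrite('pics/tb.png',np.hstack([cv2.resize(s['frame'][60:300,250:500],(400,384)),cv2.resize(cv2.imread('pics/tb1.png'),(400,384))]))
E
```

```text
[ 0.38  0.14  1.94 -0.    1.07  0.66]
t64.5 pos [ 0.3913  0.2848 -0.0152] f [ 0.2  0.2 -0.1] w 0.0879
t64.9 pos [ 0.391   0.2847 -0.0154] f [-0.7 -0.4  5.6] w 0.0658
t66.0 pos [0.3897 0.2842 0.0971] f [-0.7 -0.3 -2.3] w 0.0657
t68.3 pos [0.4005 0.2578 0.1503] f [-0.7 -0.4 -1.9] w 0.0661
[ 0.82  1.01  1.24 -0.97  2.17  0.88]
False
t69.9 pos [0.4001 0.2581 0.0843] f [ 0.6 -0.3 -1.2] w 0.0657
```

View pics/tb.png

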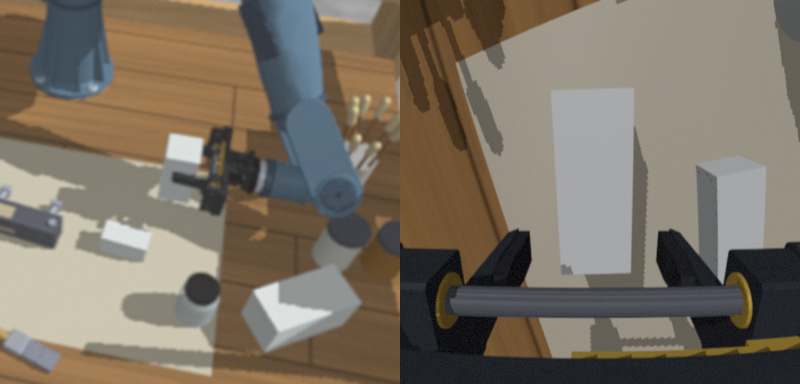

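The tub is held end-on, the gripper horizontal, clear of the small tub. I lower to contact, release, back off and measure the standing tub.

```bash
python3 - <<'E'
from h import *
A=4.712
s=go([.40,.31,.072],A,np.pi/2,.03,3);o=st();print(s)
z=o['ee_pos'][2]
manip.grip(.088);go([.40,.31+.075,z],A,np.pi/2,.12)
go([.40,.385,.22],A,np.pi/2,.2);st()
p=[.40,.45,.25];manip.move_pose(p,best(p,0)) 
p=[.25,.55,.25];manip.move_pose(p,best(p,0)) 
t=snap('top','tb4.png');s=snap('scene','tb5.png')
for z in(.13,): print([ (e[0].round(3).tolist(),e[1][:,:2].round(3).tolist(),e[2].round()) for e in tubrect(t,z) if np.linalg.norm(e[0]-[.4,.3])<.25])
st()
cv2.imwrite('pics/tb6.png',np.hstack([cv2.resize(s['frame'][130:250,280:440],(400,300)),cv2.resize(t['frame'][180:330,110:310],(400,300))]))
E
```

```text
t70.1 pos [0.3998 0.2583 0.0843] f [0.7 1.6 3.9] w 0.0658
True
t72.2 pos [0.3998 0.3324 0.219 ] f [-0.2 -1.4 -0.7] w 0.0884
[([0.391, 0.262], [[0.295, 0.372], [0.493, 0.372], [0.486, 0.15], [0.288, 0.155]], array([194., 308.])), ([0.412, 0.057], [[0.407, 0.186], [0.522, 0.126], [0.415, -0.073], [0.303, -0.01]], array([295., 292.])), ([0.523, 0.219], [[0.503, 0.268], [0.554, 0.264], [0.543, 0.169], [0.493, 0.174]], array([219., 244.]))]
t74.0 pos [0.2515 0.5492 0.2491] f [ 0.   0.3 -0.3] w 0.0884
```

```bash
python3 - <<'E'
from h import *
for n in('tb4','tb5'):
    c=load(n+'.npz');hsv=cv2.cvtColor(c['frame'],cv2.COLOR_BGR2HSV)
    uv=proj(c,[[.40,.307,.13],[.40,.307,.07],[.45,.1,0]]).round().astype(int);print(n,uv.tolist(),[hsv[v,u].tolist() for u,v in uv])
    for lo,sat in((150,22),(190,22)):
        m=((hsv[...,1]<sat)&(hsv[...,2]>lo)).astype(np.uint8)
        for k in cv2.findContours(m,cv2.RETR_EXTERNAL,cv2.CHAIN_APPROX_NONE)[0]:
            r=cv2.minAreaRect(k)
            if cv2.contourArea(k)>100 and np.linalg.norm(np.array(r[0])-uv[0])<50: print(lo,cv2.contourArea(k),np.round(r[0],1),np.round(r[1],1),'z130',onz(c,cv2.boxPoints(r),.13)[:,:2].round(3).tolist())
E
```

```text
tb4 [[179, 294], [183, 295], [269, 278]] [[75, 3, 184], [80, 4, 183], [20, 37, 166]]
150 621.5 [179.5 293. ] [26. 29.] z130 [[0.432, 0.341], [0.434, 0.274], [0.374, 0.27], [0.372, 0.337]]
tb5 [[362, 166], [359, 178], [297, 190]] [[90, 5, 223], [75, 7, 141], [24, 31, 205]]
150 277.0 [360.7 170.6] [22.  26.1] z130 [[0.471, 0.264], [0.357, 0.274], [0.368, 0.346], [0.48, 0.333]]
190 220.0 [361.5 167.5] [13. 21.] z130 [[0.386, 0.268], [0.37, 0.337], [0.426, 0.342], [0.442, 0.275]]
```

The tub stands on end at (0.402, 0.306), with its 67 mm square top seen at z = 130 mm. Second quarter turn.

```bash
python3 - <<'E'
from h import *
A=4.712;t0=-.436;t1=t0+np.pi/2;g=np.array([.402,.302])
p,q=pose(np.r_[g,.21],A,t0);print(manip.inverse_kinematics(p,q).round(2));manip.move_pose(p,q)
for t in np.linspace(t0,t1,7): print(manip.inverse_kinematics(*pose([.402,.32,.15],A,t)).round(2))
print(go(np.r_[g,.109],A,t0,.12,6));st();manip.grip(0.);o=st()
assert o['width']>.06
go(np.r_[g,.15],A,t0,.12)
arc(np.r_[g,.15],A,t0,[.402,.32,.15],A,t1,6);o=st();print(o['q'].round(2))
go([.402,.32,.05],A,t1,.1,10)
print(go([.402,.32,.03],A,t1,.03,3));o=st()
E
```

```text
[ 0.15 -0.05  2.01  0.47  1.16 -0.04]
[ 0.19  0.07  2.03  0.51  1.02 -0.08]
[0.34 0.11 1.93 0.19 1.05 0.25]
[ 0.49  0.21  1.81 -0.08  1.17  0.52]
[ 0.6   0.33  1.69 -0.29  1.33  0.7 ]
[ 0.7   0.48  1.56 -0.46  1.52  0.82]
[ 0.76  0.64  1.45 -0.6   1.72  0.88]
[ 0.8   0.79  1.34 -0.73  1.9   0.9 ]
False
t76.2 pos [0.4025 0.3242 0.0625] f [-0.5  0.2 -0.3] w 0.0881
t76.7 pos [0.4022 0.324  0.0623] f [-2.5 -1.1  3.8] w 0.0660
t79.6 pos [0.4022 0.2726 0.1276] f [ 0.6 -1.1 -1.9] w 0.0661
[ 0.8   0.79  1.34 -0.73  1.9   0.9 ]
True
t81.3 pos [0.402  0.2728 0.0155] f [0.8 1.1 3.6] w 0.0661
```

It met the bench at grasp height 37.5 mm, as predicted. I release, back off, and measure the tub and the pins from above.

```bash
python3 - <<'E'
from h import *
A=4.712;t1=np.pi/2-.436
manip.grip(.088)
g=np.array([.402,.32,.0375]);b=np.array([0,np.sin(t1),np.cos(t1)])
go(g+b*.08,A,t1,.15);go(g+b*.08+[0,0,.1],A,t1,.2);st()
p=[.35,-.03,.3];manip.move_pose(p,best(p,np.pi/2))   # camera looks at pin area from behind? take both
c=snap('wrist','pn1.png');print(np.round(c['world_from_camera'][:3,3],3),proj(c,[bar(-.055,y,.01) for y in(-.09,-.03,.09)]).round().tolist())
manip.servo_line([.35,.02,.3]);snap('wrist','pn2.png')
p=[.25,.0,.25];manip.move_pose(p,best(p,np.pi/2));t=snap('top','tb7.png');snap('scene','tb8.png');st()
hsv=cv2.cvtColor(t['frame'],cv2.COLOR_BGR2HSV);m=((hsv[...,1]<24)&(hsv[...,2]>120)).astype(np.uint8)
for k in cv2.findContours(m,cv2.RETR_EXTERNAL,cv2.CHAIN_APPROX_NONE)[0]:
    r=cv2.minAreaRect(k)
    if cv2.contourArea(k)>150 and r[0][0]<260 and 200<r[0][1]<340: print(cv2.contourArea(k),np.round(r[0]),onz(t,cv2.boxPoints(r),.066)[:,:2].round(3).tolist())
a=cv2.resize(load('pn1.npz')['frame'][:260],(800,371),interpolation=cv2.INTER_CUBIC)
b=cv2.resize(t['frame'][215:330,140:340],(400,229),interpolation=cv2.INTER_CUBIC)
e=cv2.resize(cv2.imread('pics/tb8.png')[130:245,280:480],(400,229),interpolation=cv2.INTER_CUBIC)
cv2.imwrite('pics/v15.png',np.vstack([a,np.hstack([b,e])]))
E
```

```text
t83.1 pos [0.4017 0.3447 0.1483] f [-0.6 -0.4 -0.5] w 0.0882
[ 0.424 -0.031  0.481] [[340.0, 85.0], [297.0, 78.0], [209.0, 67.0]]
t86.0 pos [ 0.2512 -0.0005  0.2512] f [ 0.2  0.1 -0.6] w 0.0881
1450.0 [196. 295.] [[0.369, 0.341], [0.437, 0.342], [0.435, 0.209], [0.367, 0.209]]
793.5 [221. 244.] [[0.504, 0.273], [0.558, 0.269], [0.548, 0.171], [0.494, 0.176]]
```

View pics/v15.png

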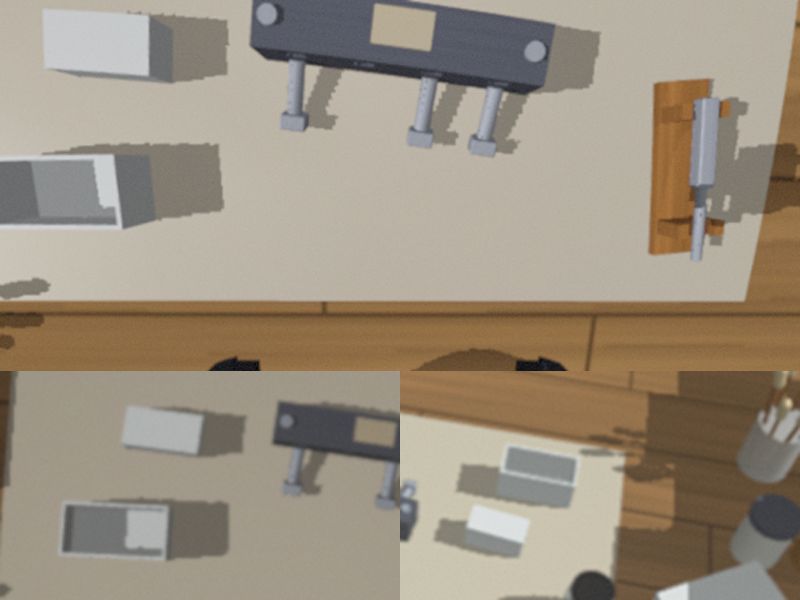

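The tub is mouth up at (0.402, 0.275), long side along y, and the drift is seated in its rest. The three pins lie with heads at about (293,120), (420,137) and (483,146), tails towards the bar. I triangulate heads and tails.

```bash
cat >> h.py <<'E'
def pins(c):
    """tail-end and head-centre pixels of the pins, left to right (camera looking with +x up)"""
    f=c['frame'].astype(int); m=((f[...,0]>f[...,2]+4)&(f.max(2)>112)).astype(np.uint8); m[200:]=0; out=[]
    n,l,s,_=cv2.connectedComponentsWithStats(m)
    for i in range(1,n):
        x,y,w,h,a=s[i]
        if a<200 or h<25 or h>75 or w>45: continue
        rows=[(np.where(l[r]==i)[0]) for r in range(y,y+h)]; W=np.array([len(r) for r in rows]);
        hd=[j for j in range(h) if W[j]>14]; sh=[j for j in range(2,h) if 5<W[j]<=14]
        if len(hd)<5: continue
        hc=np.mean([rows[j].mean() for j in hd]),y+np.mean(hd); tl=rows[2].mean(),y
        out.append([hc[0],hc[1],tl[0],tl[1],a])
    return np.array(sorted(out))
E
python3 - <<'E'
from h import *
c1,c2=load('pn1.npz'),load('pn2.npz');p1,p2=pins(c1),pins(c2);print(p1.round(1));print(p2.round(1))
if len(p1)==len(p2):
    H=tri(c1,p1[:,:2],c2,p2[:,:2]);T=tri(c1,p1[:,2:4],c2,p2[:,2:4]);print(H.round(4));print(T.round(4))
for h in p1: print('z12',onz(c1,h[:2],.014).round(3),onz(c1,h[2:4],.015).round(3))
E
```

```text
[[ 204.1   85.   206.5   42.   489. ]
 [ 293.7   97.   299.5   54.   526. ]
 [ 337.2  103.   345.5   61.   555. ]
 [ 492.9   99.5  494.5   69.  1004. ]]
[[241.8  85.  246.   42.  515. ]
 [330.3  97.  339.   55.  555. ]
 [373.  102.4 384.   62.  578. ]
 [528.5  88.5 530.   71.  576. ]]
[[ 0.4602  0.0581  0.0248]
 [ 0.4454 -0.0613  0.0165]
 [ 0.4386 -0.1216  0.0132]
 [ 0.4505 -0.2863  0.0942]]
[[ 0.5117  0.0512  0.0325]
 [ 0.4962 -0.0664  0.0375]
 [ 0.4892 -0.1258  0.0339]
 [ 0.4832 -0.3156  0.0497]]
z12 [[0.461 0.06  0.014]] [[0.515 0.054 0.015]]
z12 [[ 0.445 -0.061  0.014]] [[ 0.5   -0.068  0.015]]
z12 [[ 0.438 -0.121  0.014]] [[ 0.492 -0.13   0.015]]
z12 [[ 0.447 -0.343  0.014]] [[ 0.488 -0.339  0.015]]
```

The pins lean on the bar, heads about 15 mm up and tails about 30 mm up. I grasp each shank just behind the head, check the width, re-measure the tub while holding the pin, and drop it just above the rim.

```bash
cat >> h.py <<'E'
def tubpos():
    t=snap('top');hsv=cv2.cvtColor(t['frame'],cv2.COLOR_BGR2HSV);m=((hsv[...,1]<24)&(hsv[...,2]>110)).astype(np.uint8);o=[]
    for k in cv2.findContours(m,cv2.RETR_EXTERNAL,cv2.CHAIN_APPROX_NONE)[0]:
        if cv2.contourArea(k)<500: continue
        w=onz(t,cv2.boxPoints(cv2.minAreaRect(k)),.066)[:,:2];e=[w[1]-w[0],w[2]-w[1]];L=[np.linalg.norm(x) for x in e]
        if abs(max(L)-.132)<.012 and abs(min(L)-.067)<.008:
            d=e[int(np.argmax(L))];d=d*np.sign(d[1]);o.append((w.mean(0),np.arctan2(d[1],d[0])))
    return min(o,key=lambda x:np.linalg.norm(x[0]-[.402,.275])) if o else None
def take(H,T,s=.018,zt=.024):
    d=(T-H)[:2];d/=np.linalg.norm(d);g=H[:2]+d*s;yaw=np.arctan2(d[1],d[0])+np.pi/2
    manip.grip(.045);p=np.r_[g,.06];q=best(p,yaw);manip.move_pose(p,q)
    b=manip.servo_line(np.r_[g,zt-PZ],velocity=.1,stop_force=8);manip.grip(0.);o=st();print('stop',b)
    manip.servo_line(np.r_[g,.10],velocity=.15);return st()['width']
def put(dx,dy):
    r=tubpos();print('tub',r)
    if r is None: return False
    c,a=r;u=np.array([np.cos(a),np.sin(a)]);v=np.array([u[1],-u[0]]);P=c+u*dy+v*dx
    p=np.r_[P,.10];manip.move_pose(p,best(p,a+np.pi/2));manip.servo_line(np.r_[P,.072-.034],velocity=.12)
    manip.grip(.035);manip.servo_line(np.r_[P,.10],velocity=.2);return True
E
python3 - <<'E'
from h import *
H=np.array([.4605,.059,.02]);T=np.array([.5117,.0515,.03])
w=take(H,T)
if .01<w<.03: print(put(-.010,.026));st()
E
```

```text
t90.6 pos [ 0.4785  0.0564 -0.0279] f [-0.1 -0.2  2. ] w 0.0138
stop False
t91.6 pos [0.4775 0.0565 0.0991] f [-0.5 -0.3 -1.5] w 0.0142
tub (array([0.40224221, 0.27516264]), np.float64(1.551522701515722))
True
t95.0 pos [0.3929 0.3014 0.1001] f [ 0.2 -0.  -0.2] w 0.0349
```

```bash
python3 - <<'E'
from h import *
for H,T,dx,dy in((np.array([.4452,-.0612,.02]),np.array([.497,-.0668,.03]),-.010,-.028),(np.array([.4383,-.1213,.02]),np.array([.4905,-.127,.03]),.012,0.)):
    w=take(H,T)
    if not .01<w<.03: print('missed');break
    print(put(dx,dy))
p=[.25,-.05,.3];manip.move_pose(p,best(p,np.pi/2));snap('wrist','f1.png');t=snap('top','f2.png');s=snap('scene','f3.png');st()
d0=load('t0.npz')['frame']
for nm,(x0,x1,y0,y1) in dict(jar=(135,190,170,220),bowl=(425,480,160,215),brush=(250,335,125,168)).items():
    print(nm,np.abs(t['frame'][y0:y1,x0:x1].astype(int)-d0[y0:y1,x0:x1]).mean().round(2))
z=lambda i,y0,y1,x0,x1:cv2.resize(i['frame'][y0:y1,x0:x1],(400,300),interpolation=cv2.INTER_CUBIC)
w=load('f1.npz')
cv2.imwrite('pics/v16.png',np.vstack([np.hstack([z(t,260,330,150,243),z(s,140,215,310,410)]),np.hstack([z(w,0,420,0,560),z(t,215,335,280,460)])]))
E
```

```text
t98.4 pos [ 0.4631 -0.0632 -0.028 ] f [-0.4  0.7 -0.4] w 0.0140
stop False
t99.4 pos [ 0.4623 -0.0628  0.0991] f [-0.4 -0.  -1.7] w 0.0142
tub (array([0.40167653, 0.27435261]), np.float64(1.5633097247386296))
True
t105.6 pos [ 0.4562 -0.1233 -0.0279] f [ 0.2 -0.1  1.5] w 0.0136
stop False
t106.6 pos [ 0.4554 -0.1229  0.0991] f [ 0.2  0.2 -1.3] w 0.0140
tub (array([0.40203495, 0.27401092]), np.float64(1.5491569126319709))
True
t111.5 pos [ 0.2501 -0.0496  0.2996] f [0.2 0.3 0.7] w 0.0351
jar 1.35
bowl 1.28
brush 1.19
```

View pics/v16.png

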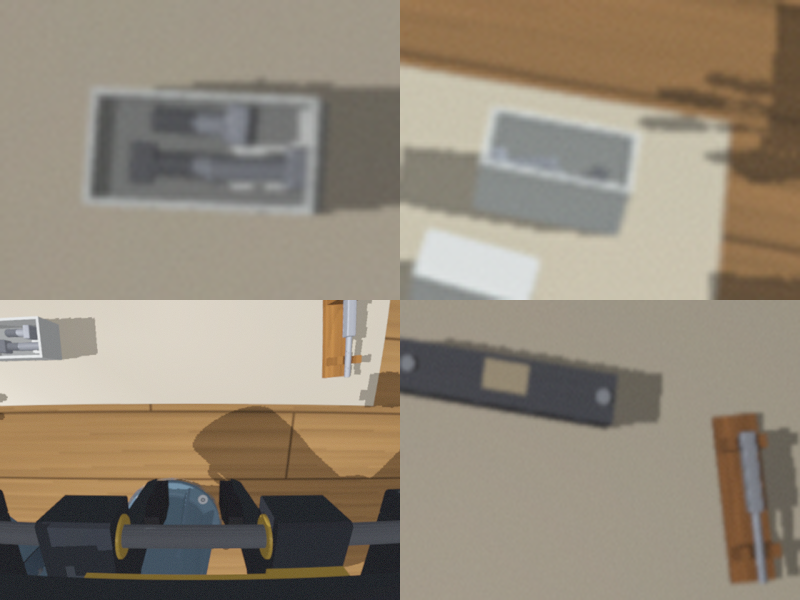

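The picture shows three pins inside the upright tub, the bar empty and the drift lying in its rest. I make one numeric comparison of the rest area from the original viewpoint, then hand in.

```bash
python3 - <<'E'
from h import *
p=[.41,-.31,.2];manip.move_pose(p,quat(np.pi/2));c=snap('wrist','e1.png')
f=c['frame'].astype(int);roi=np.zeros(f.shape[:2],bool);roi[85:262,235:325]=1
m=(roi&(f[...,0]>f[...,2]+5)&(f.max(2)>90)).astype(np.uint8);n,l,s,ce=cv2.connectedComponentsWithStats(m);i=1+s[1:,4].argmax();m=l==i
print(s[i],[(r,np.where(m[r])[0].min(),np.where(m[r])[0].max()) for r in(130,170,210,246)])
p=[.3,-.1,.3];manip.move_pose(p,best(p,np.pi/2));manip.pause(.5);print(tubpos());st()
if abs(s[i][1]-114)<5: manip.finish_job();print('done')
E
```

```text
[ 246  113   26  140 1534] [(130, np.int64(248), np.int64(254)), (170, np.int64(252), np.int64(259)), (210, np.int64(254), np.int64(267)), (246, np.int64(258), np.int64(271))]
(array([0.40241594, 0.27522073]), np.float64(1.5515208169845442))
t117.7 pos [ 0.3 -0.1  0.3] f [ 0.4 -0.  -0.6] w 0.0351
the job is handed in; nothing more can be done
done
```

The job is handed in at 117.7 s of the 210 s limit. Pins 1, 2 and 4 were driven out from the tail side, bore 3 having been empty at the start. The tub is mouth up at (0.402, 0.275), and all three pins are in it. The drift is back in its rest.

**What the last checks showed**
- **Pins and drift:** the final pictures show three pins in the tub, the bar clear and the drift lying in its rest.
- **Bystanders:** the jar, bowl and brush areas look unchanged from the start in the top view.
- **Tub:** it read the same position each time I measured it after turning it up, so I saw no knock.

**What failed or disagreed**
- **First drift grasp:** it missed and closed on nothing. The real fingertips sit about 34 mm short of the reported tool point. I confirmed this by touching the mat, and corrected for it from then on.
- **First drive at bore 1:** it ran with an empty gripper and touched nothing.
- **Tub height:** my two-camera height check on the upside-down tub failed because it matched the wrong white object. I used the given 66 mm for the first grasp. Contact heights during the turn agreed with it.
- **Last drift comparison:** I took it with the gripper turned half round, so it could not be compared pixel for pixel. The drift's length (140 against 139 px) and area (1534 against 1559 px) matched. That it lies as found rests on this, on putting it down within a millimetre of where I picked it up, and on the final picture.

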